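# Sort full tea tins from empty ones by weight

### The job

Some of the four identical closed tea tins on the packing bench are full and some are empty: lift each one to feel which it is. Stand the full tins upright in the deep picking bin and the empty ones upright on the shallow metal tray, setting them down gently, without dropping or tipping any or disturbing the other things on the bench.

Things in the scene. Friction and masses are not known exactly. Their poses are not given: they have to be found in the camera images.
- tin_a: one of four look-alike tea tins standing on the bench: bare metal, blank brown paper band, slip lid that stays on; 62 mm diameter, 110 mm high; rigid, best gripped near the top. Origin: centre of the underside, z up. Only weight tells: empty about 100 g, full 300 to 405 g (nothing shifts inside). Any tin may be either; at least one is full and one empty
- tin_b: another of the four tea tins, same size and look as tin_a, full or empty; origin at the centre of its underside, z up
- tin_c: another of the four tea tins, same size and look as tin_a, full or empty; origin at the centre of its underside, z up
- tin_d: another of the four tea tins, same size and look as tin_a, full or empty; origin at the centre of its underside, z up
- bin: deep plastic picking bin for full tins, 256 by 156 mm outside, walls 72 mm high, but 42 mm at the front (robot's side) and the front 80 mm of the sides; inner floor 3 mm above the bench, 250 (x) by 150 mm (y): room for three tins in a row along x. Fixed; left or right of the robot. Origin: centre of the underside, x along its length away from the robot, y across, z up
- tray: shallow metal tray for empty tins, 256 by 156 mm outside, rim 19 mm high; inner floor 3 mm above the bench, 250 (x) by 150 mm (y): room for three tins in a row along x. Fixed; left or right of the robot. Origin: centre of the underside, x along its length away from the robot, y across, z up
- cup: bystander: white tasting cup without handle, 72 mm across, 52 mm high, loose on the bench among the tins; origin at the centre of its underside
- label_roll: bystander: roll of blank labels lying flat, 72 mm across, 40 mm high, loose; origin at the centre of its underside
- jar: bystander: glass sample jar with a wooden lid, 62 mm across, 85 mm high, loose; origin at the centre of its underside
- stamp: bystander: hand stamp with a turned wooden handle standing on its rubber face, 44 mm across, 82 mm high, loose; origin at the centre of its underside
Not all that is in view belongs to the job. What is shaped like the tin_b but pink or yellow is not meant.

How it is judged:
By the outcome, as a careful person would: the job done as asked, in the order asked, and still so for the second after the job is handed in, with the robot touching nothing.
It also fails if it takes over 72 s, if anything falls off the work surface, if the arm or the gripper's body presses on something with over 40 N, if the wrist force passes 120 N, or if a joint passes its speed limit or range.

### The arm

A 6-joint arm with a two-finger parallel gripper is mounted at the origin on the work surface. World frame = base frame: x ahead of the robot, y to its left, z up, the work surface at z = 0. Lengths are in mm, angles in rad, forces in N, time in s.
With the tool pointing down it reaches from about 275 to 750 mm from the base axis. Payload 10.2 kg.
Tool frame: the origin (TCP) lies midway between the tips of the shut fingers; the grasp point (between the pads) lies 19 mm behind it (ctrl.grip_depth is the distance from the TCP to the grasp point, in mm); y points along the fingers, x is the direction in which the jaws open and shut, and the axes are right-handed (so a half turn about y gives the same grasp; the last joint's range is limited). The gripper opens to 85 mm and grips with 20 to 120 N. Pads are 22 mm wide; open, the fingers measure 114 mm over their backs; the gripper's body (76 mm by 85 mm) begins 54 mm behind the grasp point. The pads swing forward as they close: fully open they stand 13 mm farther back than shut.
Start: joints at [-1.486, 0.313, 1.498, -0, 1.331, -0.223], TCP at [159.043, -500.337, 231.294] pointing down, gripper open.
Joint ranges: [-2.94, 2.94], [-0.97, 2.17], [0.19, 2.56], [-1.23, 4.37], [0.02, 3.11], [-2.88, 2.88]. Speed limits (rad/s): [2.39, 2.39, 3.01, 3.14, 3.14, 3.14].

### API

Orientations are given as a unit quaternion [w, x, y, z].
In Python, from rig import ctrl gives the robot as it stands. The module is installed in compiled form; this text tells all that it offers.
- The arm moves only by the tool drive_tool, never from a script. Its arguments are lists of equal length, an entry for each row: "gripper": the closure, from 0 (fully open) to 1 (shut); "offset": the shift along the tool's x, y, z in m, a list of three; "turn": the turn about the tool's y in degrees. In form: {"gripper": [gripper, ...], "offset": [[tx, ty, tz], ...], "turn": [turn, ...]}. A call has 1 to 20 rows; each row shifts and turns the commanded pose from where the row before left it, along the tool's axes as they then stand; what a row does not reach is not made up. A row lasts 1/12 s, in which the tool goes at most 41.7 mm and 7.16 degrees, less where a joint would pass 70% of its speed; a pose out of reach is approached as far as the arm can. A call is refused whole if a number of a shift passes 0.0417 or a number of a turn 7.16, either way. A call with a gripper value outside its range is refused whole. The fingers move at their own pace and stop on an object; "force" is the grip in N (left out, the last holds). Time passes only in rows, so rows that do not move let the fingers close. It gives the time, the measured TCP pose, the force and the opening at its end, in the units of the state.
- ctrl.sense(): the state, without advancing time (a new reading comes with each control period).
- ctrl.capture(name): name is "scene" or "side" or "wrist"; returns (picture, depth): 420x560x3 uint8, red, green, blue; 420x560 float32, mm along the optical axis (not along the pixel's ray), 0 where there is no reading.
- ctrl.camera_params(name): a dict with "fovy" (degrees; the focal length in pixels is half the picture's height over the tangent of half this angle, whatever the lens; pixels are square), "cx", "cy" (the principal point, pixels), "distortion" ([k1, k2, p1, p2, k3] as OpenCV has them; the pictures are not rectified), "view" (4x4, takes a point from world to camera coordinates); the wrist camera has in their place "tool_from_camera" (4x4, takes a point from camera to tool coordinates, whose origin is the TCP and whose axes are the tool frame's). Camera axes: x right, y down, z forward; pixel columns grow to the right and rows downward; lengths in mm; the calibration is good to about 2 mm. A picture is of the moment at which its call begins: read the wrist's pose just before it. camera_params takes no time and is no camera call.
- ctrl.finish_job(): hands the job in, once; it reports no verdict.
Trained networks look in the newest picture that a camera, given by its name, has taken for a name from the list of things; names that differ only in an ending like _2 or _b are one class to them, and where a whole thing is asked for, a point or a joint stands for the part that bears it (a point fixed in the world has none). Each returns a list of dicts, best first, with "score" (0 to 1); they miss things now and then, are a little off and sometimes report something else, mostly with a low value. They report only what shows in the picture. A call takes as long as a camera call. They do not tell look-alikes from the thing itself.
- ctrl.boxes_of(camera, query): "centre" ([x, y, z] in mm, in the coordinates of the camera as it stood for that picture, good to about 4 mm: the middle of the surface that is visible of it).
- ctrl.regions_of(camera, query): "mask" (420x560 bool, what is visible of it).
- ctrl.pinpoint(camera, query): "centre" ([x, y, z] in mm, in the coordinates of the camera as it stood for that picture, good to about 4 mm: a listed point, or the origin of a listed thing).
The state is a dict: "time_s": time; "joints": joint angles; "dq": joint speeds; "tau": joint torques, N m; "eef_pos": TCP position; "ee_rot": TCP orientation; "force": force on the tool from outside, world axes, zero at the start; "wrist_torque": the same for the moment, N m; "grip_width": opening from 0.0 (shut) to 1.0 (fully open).
Only numpy, scipy, OpenCV 4.12 (cv2) and the standard library are available. Lean on these libraries where they do the work, as an engineer would, in place of code of your own. Each camera call takes 0.05 s, during which the arm holds its last target.

## Working session

There is one attempt and no reset: what is moved stays moved. The work goes in short steps, Python scripts to look and compute and a tool call to move; the robot and the scene stay as the last step left them, time stands still between calls to the robot, and variables do not carry over. Pictures are saved under pics/ and viewed, and the job is handed in when it is done.

Besides the shell and the picture viewer there is one more tool, called after "Request:" as name([rows], argument=value, ...), one row to a line, values as JSON. drive_tool: Moves the arm, as the interface text tells. Its arguments: {"type":"object","properties":{"gripper":{"type":"array","items":{"type":"number"}},"offset":{"type":"array","items":{"type":"array","items":{"type":"number"}}},"turn":{"type":"array","items":{"type":"number"}},"force":{"type":"number"}},"required":["gripper","offset","turn"]}

```bash
mkdir -p pics; python3 - <<'E'
from rig import ctrl
import cv2
s=ctrl.sense();print({k:s[k] for k in s if k not in('tau','dq')}, ctrl.grip_depth)
for n in("scene","side"):
    p,d=ctrl.capture(n);cv2.imwrite(f"pics/{n}0.png",p[:,:,::-1]);print(ctrl.camera_params(n))
    import numpy as np;np.save(f"{n}_d0.npy",d);np.save(f"{n}_p0.npy",p)
    V=np.linalg.inv(ctrl.camera_params(n)["view"])
    for q in("tin_a","bin","tray","cup","label_roll","jar","stamp"):
        for r in ctrl.pinpoint(n,q):
            print(n,q,round(r["score"],2),(V@np.append(r["centre"],1))[:3].round())
E
```

```text
{'time_s': 0.0, 'joints': array([-1.48639306e+00,  3.13479176e-01,  1.49843553e+00, -4.29144703e-05,
        1.33098792e+00, -2.23406058e-01]), 'eef_pos': array([ 159.01305552, -500.07226257,  230.7207272 ]), 'ee_rot': array([ 0.5710807 , -0.57040115,  0.41775319, -0.41712303]), 'force': array([ 0.35208934, -0.56968919, -0.02964645]), 'wrist_torque': array([ 0.03518479, -0.00480427,  0.0440027 ]), 'grip_width': 0.9984981435793545} 18.700000000000003
{'fovy': 47.059886221385064, 'cx': 283.6442813966669, 'cy': 202.29122563697385, 'distortion': array([0.01360365, 0.        , 0.        , 0.        , 0.        ]), 'view': array([[ 4.35508471e-01,  9.00165801e-01, -5.82258666e-03,
        -2.51129034e+02],
       [ 7.18189618e-01, -3.51351805e-01, -6.00629321e-01,
        -3.99913765e+02],
       [-5.42711750e-01,  2.57397436e-01, -7.99506420e-01,
         1.45252412e+03],
       [ 0.00000000e+00,  0.00000000e+00,  0.00000000e+00,
         1.00000000e+00]])}
scene tin_a 0.93 [676. 129.   3.]
scene tin_a 0.82 [ 672. -139.    1.]
scene tin_a 0.82 [ 712. -234.   -4.]
scene tin_a 0.8 [438. 129
[... 545 characters left out ...]
7792e-02,
         5.14567344e+02],
       [-2.33577636e-01,  4.12766011e-01, -8.80378162e-01,
         1.73757652e+02],
       [ 3.87664030e-01, -7.90817637e-01, -4.73628614e-01,
         9.94550656e+02],
       [ 0.00000000e+00,  0.00000000e+00,  0.00000000e+00,
         1.00000000e+00]])}
side tin_a 0.91 [541.  -5.  -1.]
side tin_a 0.83 [ 674. -132.   -1.]
side tin_a 0.79 [ 709. -236.    3.]
side tin_a 0.77 [ 447. -127.    3.]
side tin_a 0.73 [431. 140.   4.]
side tin_a 0.63 [679. 130.   3.]
side bin 0.66 [ 507. -363.    2.]
side tray 0.78 [517. 359.  -1.]
side cup 0.85 [437.  -8.  -0.]
side label_roll 0.98 [660.  -6.   3.]
side jar 0.65 [561. 123.   2.]
side stamp 0.5 [ 550. -121.   -1.]
```

View pics/scene0.png

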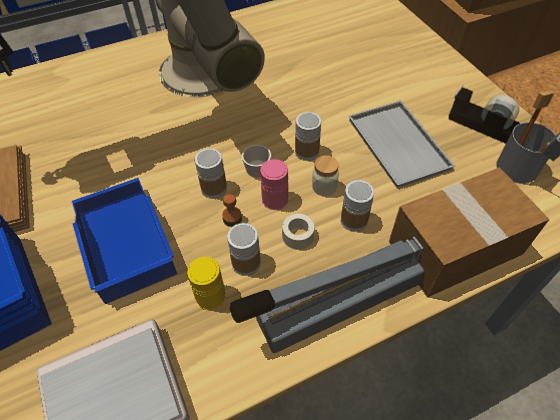

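View pics/side0.png

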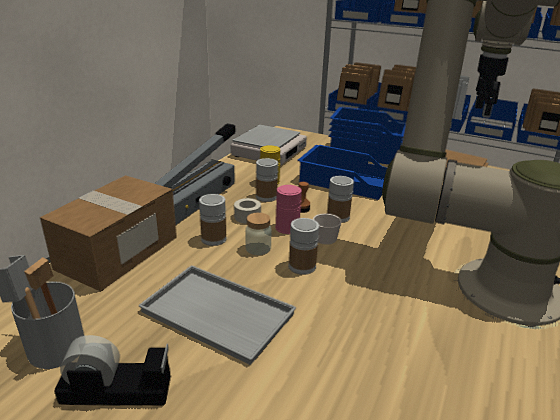

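The four target tins are the brown-banded ones in the scene picture at (211,172), (243,248), (307,135) and (357,204). The look-alikes to leave alone are pink at (274,184) and yellow at (206,283). Next I'll refine positions with depth and make a close crop.

```bash
cat > h.py <<'E'
import numpy as np,cv2
from rig import ctrl
def cloud(n,d):
    c=ctrl.camera_params(n);h,w=d.shape;f=h/2/np.tan(np.radians(c["fovy"]/2))
    K=np.array([[f,0,c["cx"]],[0,f,c["cy"]],[0,0,1]])
    u,v=np.meshgrid(np.arange(w),np.arange(h))
    uv=cv2.undistortPoints(np.stack([u,v],-1).reshape(-1,1,2).astype(float),K,np.array(c["distortion"])).reshape(h,w,2)
    P=np.stack([uv[...,0]*d,uv[...,1]*d,d,np.ones_like(d)],-1)
    return (P@np.linalg.inv(c["view"]).T)[...,:3]
E
python3 - <<'E'
from h import *
from scipy.spatial.transform import Rotation as R
q=ctrl.sense()["ee_rot"];print(R.from_quat(q[[1,2,3,0]]).as_matrix().round(3))
from scipy.optimize import least_squares
W={}
for n in("scene","side"):
    d=np.load(n+"_d0.npy");X=cloud(n,d);W[n]=X;ok=d>0
    t=ok&(abs(X[...,0]-500)<150)&(abs(X[...,1]-60)<230)&(abs(X[...,2])<10);print(n,"table z",np.median(X[t][:,2]))
    for c in [(447,-129),(673,-136),(435,134),(678,130),(541,-6),(711,-235)]:
        m=ok&(np.hypot(X[...,0]-c[0],X[...,1]-c[1])<50)
        s=X[m&(X[...,2]>20)&(X[...,2]<102)][:,:2]
        r=least_squares(lambda p:np.hypot(*(s-p).T)-31,c,loss="soft_l1",f_scale=2)
        top=X[m&(X[...,2]>102)&(X[...,2]<118)]
        e,_=cv2.minEnclosingCircle(top[:,:2].astype(np.float32))
        print(n,c,"side fit",r.x.round(1),"rms",np.sqrt(np.mean(r.fun**2)).round(1),"topcircle",np.round(e,1),round(_,1),"topz",np.median(top[:,2]).round(1))
# height grid max
for n in W:
    X=W[n];d=np.load(n+"_d0.npy");ok=d>0
    print(n)
    for x0 in range(300,850,50):
        print(x0,[ (lambda z:int(z.max()) if len(z) else -99)(X[ok&(X[...,0]>=x0)&(X[...,0]<x0+50)&(X[...,1]>=y0)&(X[...,1]<y0+50)][:,2]) for y0 in range(-450,450,50)])
    for nm,cy in(("bin",-358),("tray",357)):
        m=ok&(abs(X[...,0]-515)<180)&(abs(X[...,1]-cy)<120)
        lo,hi=((55,80) if nm=="bin" else (10,25))
        P=X[m&(X[...,2]>lo)&(X[...,2]<hi)][:,:2].astype(np.float32)
        Q=X[m&(X[...,2]>12 if nm=="bin" else m&(X[...,2]>8))][:,:2]
        print(nm,cv2.minAreaRect(P),np.percentile(Q,[.5,99.5],axis=0).round())
p=np.load("scene_p0.npy");cv2.imwrite("pics/crop0.png",cv2.resize(p[100:310,170:390],None,fx=2.7,fy=2.7)[:,:,::-1])
E
```

```text
[[ 0.303  0.     0.953]
 [-0.953 -0.     0.303]
 [ 0.    -1.    -0.   ]]
scene table z -0.32145605189816706
scene (447, -129) side fit [ 446.4 -126.9] rms 1.2 topcircle [ 447.9 -127.3] 31.8 topz 109.9
scene (673, -136) side fit [ 672.5 -138.2] rms 0.8 topcircle [ 673.5 -138.2] 31.3 topz 110.2
scene (435, 134) side fit [438.3 132.5] rms 1.3 topcircle [437.1 131.2] 34.5 topz 109.9
scene (678, 130) side fit [677.9 131. ] rms 1.0 topcircle [678.8 130.8] 32.1 topz 110.1
scene (541, -6) side fit [542.4  -7.4] rms 1.0 topcircle [543.   -8.5] 31.6 topz 110.0
scene (711, -235) side fit [ 712.7 -235.6] rms 0.7 topcircle [ 713.4 -236.3] 31.7 topz 110.4
side table z 0.5274648519121001
side (447, -129) side fit [ 446.2 -124.7] rms 1.7 topcircle [ 445.9 -122.7] 32.8 topz 111.2
side (673, -136) side fit [ 673.1 -135.7] rms 2.0 topcircle [ 672.6 -131.3] 33.0 topz 111.1
side (435, 134) side fit [438.4 135. ] rms 1.3 topcircle [438.1 138.1] 32.1 topz 110.9
side (678, 130) side fit [678.1 133.2] rms 1.6 topcircle [677.  134.7] 32.5 topz 110.7
side (541, -6) side fit [542.8  -5.1] rms 1.6 topcircle [540
[... 1624 characters left out ...]
3, 113, 87, 88, 56, 3, 20, 5, 7, 21]
600 [75, 75, 75, 75, 3, 86, 113, 3, 42, 43, 4, 112, 109, 4, 20, 20, 21, 21]
650 [2, 3, 4, 112, 113, 114, 114, 101, 43, 42, 3, 113, 114, 3, 2, 3, 19, 20]
700 [54, 53, 43, 112, 115, 113, 111, 4, 3, 4, 2, 111, 80, 3, 2, 4, 4, 3]
750 [65, 64, 0, 3, 4, 65, 66, 66, 68, 66, 67, 68, 136, 136, 137, 137, 136, 135]
800 [66, 64, 51, 4, 175, 172, 164, 151, 143, 135, 126, 119, 136, 137, 137, 136, 136, 135]
bin ((557.0635375976562, -343.4255676269531), (258.8562927246094, 203.40330505371094), 1.4493016004562378) [[ 377. -442.]
 [ 684. -241.]]
tray ((519.04833984375, 361.5610046386719), (164.9758758544922, 264.1749572753906), 86.42362213134766) [[385. 275.]
 [653. 450.]]
```

View pics/crop0.png

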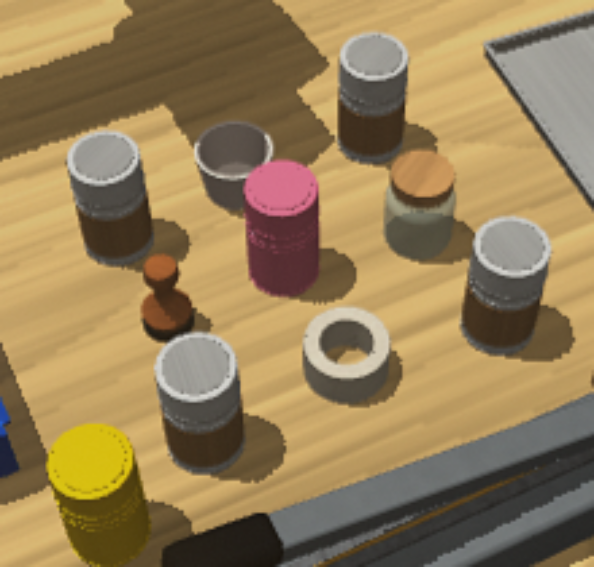

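Crop check: the four bare-metal, brown-band tins are as listed, with the pink and yellow ones clearly different. I'll turn the tool first so its axes line up with the world.

Request:
drive_tool([
  [0, 0, 0],
  [0, 0, 0],
  [0, 0, 0],
  [0, 0, 0],
], gripper=[0, 0, 0, 0], turn=[5.88, 5.88, 5.88, 0], force=40)

```text
time_s: 1.13
eef_pos: [159.1, -500.3, 231.3]
ee_rot: [-0.499, 0.499, -0.501, 0.501]
force: [0.4, 0.6, -0.3]
grip_width: 0.999
```

```bash
cat >> h.py <<'E'
from scipy.spatial.transform import Rotation as R
def st():
    s=ctrl.sense();q=s["ee_rot"];M=R.from_quat(q[[1,2,3,0]]).as_matrix()
    print(round(s["time_s"],2),"pos",s["eef_pos"].round(1),"j",s["joints"].round(2),"F",s["force"].round(2),"w",round(s["grip_width"],3),"x",M[:,0].round(3),"z",M[:,2].round(3),"T",s["wrist_torque"].round(2))
E
python3 - <<'E'
from h import *
st()
for n in ("scene","side"):
    d=np.load(n+"_d0.npy");X=cloud(n,d);ok=d>0
    P=X[ok&(X[...,0]>365)&(X[...,0]<660)&(X[...,1]>-455)&(X[...,1]<-265)]
    for lab,m,ax in (("sideR",(P[:,2]>60)&(P[:,1]<-400)&(P[:,0]>470)&(P[:,0]<600),1),("sideL",(P[:,2]>60)&(P[:,1]>-310)&(P[:,0]>470)&(P[:,0]<600),1),("back",(P[:,2]>60)&(P[:,0]>600)&(abs(P[:,1]+360)<50),0),("front",(P[:,2]>30)&(P[:,2]<44)&(P[:,0]<400)&(abs(P[:,1]+360)<50),0)):
        if m.sum()>5:
            v=P[m];print(n,lab,m.sum(),np.percentile(v[:,ax],[2,50,98]).round(1),"slope",np.polyfit(v[:,1-ax],v[:,ax],1)[0].round(3))
E
```

```text
1.13 pos [ 159.1 -500.3  231.3] j [-1.49  0.31  1.5   0.    1.33  0.09] F [ 0.39  0.63 -0.29] w 0.999 x [-0.004 -1.     0.   ] z [ 1.    -0.004  0.   ] T [ 0.04 -0.01  0.  ]
scene sideR 287 [-443.6 -438.1 -434.2] slope 0.009
scene sideL 210 [-285.4 -281.  -276.6] slope 0.008
scene back 336 [630.4 637.6 644.7] slope -0.012
scene front 282 [370.3 379.4 383.7] slope -0.015
side sideR 190 [-442.8 -434.1 -427.8] slope 0.011
side sideL 190 [-285.3 -279.4 -271.4] slope 0.016
side back 90 [628.5 632.2 643.2] slope -0.012
```

Request:
drive_tool([
  [-0.0234, 0, 0.018],
  [-0.0234, 0, 0.018],
  [-0.0234, 0, 0.018],
  [-0.0234, 0, 0.018],
  [-0.0234, 0, 0.018],
  [-0.0234, 0, 0.018],
  [-0.0234, 0, 0.018],
  [-0.0234, 0, 0.018],
  [-0.0234, 0, 0.018],
  [-0.0234, 0, 0.018],
  [-0.0234, 0, 0.018],
  [-0.0234, 0, 0.018],
  [-0.0234, 0, 0.018],
  [-0.0234, 0, 0.018],
  [-0.0234, 0, 0.018],
  [-0.0234, 0, 0.018],
  [0, 0, 0],
  [0, 0, 0],
], gripper=[0, 0, 0, 0, 0, 0, 0, 0, 0, 0, 0, 0, 0, 0, 0, 0, 0, 0], turn=[0, 0, 0, 0, 0, 0, 0, 0, 0, 0, 0, 0, 0, 0, 0, 0, 0, 0])

```text
time_s: 2.63
eef_pos: [447.4, -125.1, 231.2]
ee_rot: [-0.501, 0.501, -0.499, 0.499]
force: [-0.4, -0.1, 0.1]
grip_width: 1.002
```

```bash
cat >> h.py <<'E'
def wcloud():
    s=ctrl.sense();p,d=ctrl.capture("wrist");c=ctrl.camera_params("wrist");h,w=d.shape;f=h/2/np.tan(np.radians(c["fovy"]/2))
    K=np.array([[f,0,c["cx"]],[0,f,c["cy"]],[0,0,1]])
    u,v=np.meshgrid(np.arange(w),np.arange(h))
    uv=cv2.undistortPoints(np.stack([u,v],-1).reshape(-1,1,2).astype(float),K,np.array(c["distortion"])).reshape(h,w,2)
    P=np.stack([uv[...,0]*d,uv[...,1]*d,d,np.ones_like(d)],-1)@np.array(c["tool_from_camera"]).T
    M=R.from_quat(s["ee_rot"][[1,2,3,0]]).as_matrix()
    return p,d,P[...,:3]@M.T+s["eef_pos"]
def wtop(c,lo=100,hi=120):
    p,d,X=wcloud();m=(d>0)&(X[...,2]>lo)&(X[...,2]<hi)&(np.hypot(X[...,0]-c[0],X[...,1]-c[1])<45)
    t=X[m][:,:2].astype(np.float32)
    if len(t)>20: print("top",np.round(cv2.minEnclosingCircle(t),1) if 0 else cv2.minEnclosingCircle(t),len(t),np.median(X[m][:,2]).round(1))
    return p,d,X
E
python3 - <<'E'
from h import *
st();p,d,X=wtop((446,-126));cv2.imwrite("pics/w1.png",p[:,:,::-1]);print(ctrl.camera_params("wrist")["tool_from_camera"].round(2))
E
```

```text
2.63 pos [ 447.4 -125.1  231.2] j [-0.53  0.18  1.67 -0.    1.29  1.04] F [-0.36 -0.05  0.11] w 1.002 x [ 0.005 -1.    -0.   ] z [ 1.     0.005 -0.   ] T [-0.01 -0.01  0.01]
top ((444.9891357421875, -123.54000091552734), 31.011554718017578) 5001 110.2
[[   1.     -0.     -0.     -1.1 ]
 [   0.     -0.27    0.96 -142.04]
 [  -0.     -0.96   -0.27   65.91]
 [   0.      0.      0.      1.  ]]
```

View pics/w1.png

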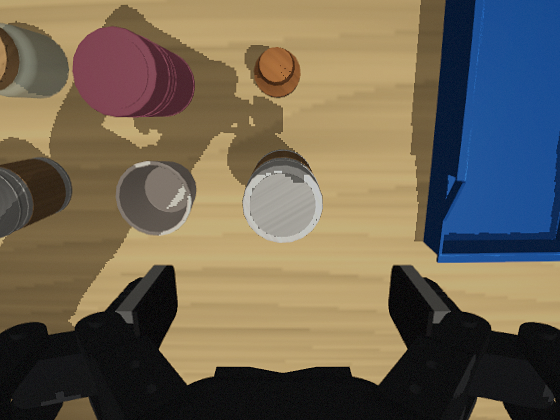

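The wrist view shows the tin under the tool at (282,208), and the offset from the TCP is within 2 mm. Descending.

Request:
drive_tool([
  [0, 0.02, 0],
  [0, 0.02, 0],
  [0, 0.02, 0],
  [0, 0.02, 0],
  [0, 0.02, 0],
  [0, 0.02, 0],
  [0, 0.02, 0],
  [0, 0.015, 0],
  [0, 0.01, -0.001],
  [0, 0, 0],
  [0, 0, 0],
], gripper=[0, 0, 0, 0, 0, 0, 0, 0, 0, 0, 0], turn=[0, 0, 0, 0, 0, 0, 0, 0, 0, 0, 0])

```text
time_s: 3.6
eef_pos: [445.7, -126.7, 66.5]
ee_rot: [0.5, -0.5, 0.5, -0.5]
force: [0.4, -0.2, 0.8]
grip_width: 1.003
```

Request:
drive_tool([
  [0, 0, 0],
  [0, 0, 0],
  [0, 0, 0],
  [0, 0, 0],
  [0, 0, 0],
  [0, 0, 0],
  [0, 0, 0],
  [0, 0, 0],
  [0, 0, 0],
], gripper=[1, 1, 1, 1, 1, 1, 1, 1, 1], turn=[0, 0, 0, 0, 0, 0, 0, 0, 0])

```text
time_s: 4.35
eef_pos: [446.5, -126.2, 67.3]
ee_rot: [-0.5, 0.5, -0.499, 0.501]
force: [-1.5, 1.4, 6.0]
grip_width: 0.72
```

Request:
drive_tool([
  [0, -0.004, 0],
  [0, -0.01, 0],
  [0, -0.016, 0],
  [0, -0.02, 0],
  [0, -0.02, 0],
  [0, -0.02, 0],
  [0, -0.02, 0],
  [0, -0.02, 0],
  [0, -0.015, 0],
  [0, -0.01, 0],
  [0, 0, 0],
  [0, 0, 0],
  [0, 0, 0],
  [0, 0, 0],
], gripper=[1, 1, 1, 1, 1, 1, 1, 1, 1, 1, 1, 1, 1, 1], turn=[0, 0, 0, 0, 0, 0, 0, 0, 0, 0, 0, 0, 0, 0])

```text
time_s: 5.52
eef_pos: [445.7, -125.7, 220.4]
ee_rot: [0.5, -0.5, 0.501, -0.499]
force: [1.1, 0.6, -2.7]
grip_width: 0.718
```

```bash
python3 - <<'E'
from h import *
st()
for i in range(3):
    p,d,X=wcloud();st()
cv2.imwrite("pics/w2.png",p[:,:,::-1])
E
```

```text
5.52 pos [ 445.7 -125.7  220.4] j [-0.53  0.19  1.69  0.    1.27  1.04] F [ 1.14  0.58 -2.73] w 0.718 x [-0.    -1.    -0.001] z [ 1.    -0.    -0.002] T [ 0.02 -0.   -0.04]
5.57 pos [ 445.7 -125.8  220.5] j [-0.53  0.19  1.69 -0.    1.27  1.04] F [-0.45  0.33 -3.17] w 0.716 x [-0.    -1.    -0.001] z [ 1.    -0.    -0.001] T [-0.01 -0.03 -0.01]
5.62 pos [ 445.8 -125.8  220.6] j [-0.53  0.19  1.69 -0.    1.27  1.04] F [ 0.38 -1.02 -3.8 ] w 0.719 x [-0.    -1.    -0.001] z [ 1.    -0.    -0.001] T [-0.01 -0.08 -0.03]
5.67 pos [ 445.9 -125.9  220.8] j [-0.53  0.19  1.69 -0.    1.27  1.04] F [ 0.74  0.15 -3.47] w 0.712 x [-0.    -1.    -0.001] z [ 1.    -0.    -0.001] T [-0.    0.02 -0.02]
```

View pics/w2.png

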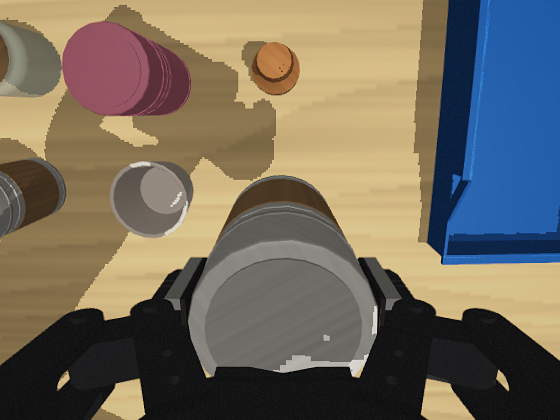

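It weighs about 3.3 N, roughly 335 g, so this tin is full. It hangs upright in the fingers. Carrying it to the far slot of the bin.

Request:
drive_tool([
  [0.01, 0, 0.006],
  [0.02, 0, 0.0123],
  [0.0232, 0, 0.0143],
  [0.0232, 0, 0.0143],
  [0.0232, 0, 0.0143],
  [0.0232, 0, 0.0143],
  [0.0232, 0, 0.0143],
  [0.0232, 0, 0.0143],
  [0.0232, 0, 0.0143],
  [0.0232, 0, 0.0143],
  [0.011, 0, 0.006],
  [0.0056, 0, 0.0041],
  [0, 0, 0],
  [0, 0, 0],
  [0, 0, 0],
], gripper=[1, 1, 1, 1, 1, 1, 1, 1, 1, 1, 1, 1, 1, 1, 1], turn=[0, 0, 0, 0, 0, 0, 0, 0, 0, 0, 0, 0, 0, 0, 0])

```text
time_s: 6.92
eef_pos: [588.7, -358.0, 221.1]
ee_rot: [0.5, -0.5, 0.5, -0.5]
force: [-0.2, 0.7, -2.7]
grip_width: 0.721
```

```bash
python3 - <<'E'
from h import *
st();p,d,X=wcloud();cv2.imwrite("pics/w3.png",p[:,:,::-1]);st()
E
```

```text
6.92 pos [ 588.7 -358.   221.1] j [-0.72  0.7   0.92  0.    1.52  0.85] F [-0.2   0.73 -2.66] w 0.721 x [ 0. -1. -0.] z [ 1.  0. -0.] T [-0.02  0.01 -0.02]
6.97 pos [ 588.7 -357.8  221.3] j [-0.72  0.7   0.92  0.    1.52  0.85] F [ 0.19  1.02 -3.21] w 0.719 x [ 0. -1. -0.] z [ 1.  0. -0.] T [-0.01 -0.01 -0.02]
```

View pics/w3.png

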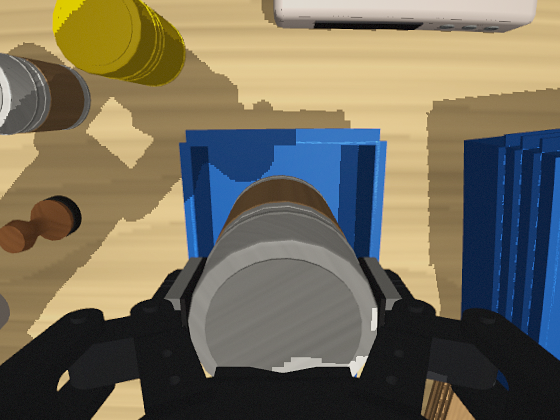

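Request:
drive_tool([
  [0, 0.01, 0],
  [0, 0.02, 0],
  [0, 0.02, 0],
  [0, 0.02, 0],
  [0, 0.02, 0],
  [0, 0.02, 0],
  [0, 0.018, 0],
  [0, 0.012, 0],
  [0, 0.006, 0],
  [0, 0.003, 0],
  [0, 0, 0],
  [0, 0, 0],
], gripper=[1, 1, 1, 1, 1, 1, 1, 1, 1, 1, 1, 1], turn=[0, 0, 0, 0, 0, 0, 0, 0, 0, 0, 0, 0])

```text
time_s: 7.97
eef_pos: [589.2, -358.4, 73.3]
ee_rot: [-0.5, 0.5, -0.499, 0.501]
force: [-1.2, 0.9, -3.2]
grip_width: 0.718
```

Request:
drive_tool([
  [0, 0.001, 0],
  [0, 0.001, 0],
  [0, 0, 0],
], gripper=[1, 1, 1], turn=[0, 0, 0])

```text
time_s: 8.22
eef_pos: [588.9, -358.2, 70.6]
ee_rot: [-0.5, 0.5, -0.5, 0.5]
force: [-0.1, 0.2, -2.7]
grip_width: 0.714
```

Request:
drive_tool([
  [0, 0.001, 0],
  [0, 0, 0],
], gripper=[1, 1], turn=[0, 0])

```text
time_s: 8.38
eef_pos: [589.2, -358.2, 70.5]
ee_rot: [-0.5, 0.5, -0.5, 0.5]
force: [-1.6, 3.0, 3.3]
grip_width: 0.719
```

Request:
drive_tool([
  [0, 0.001, 0],
  [0, 0, 0],
], gripper=[1, 1], turn=[0, 0])

```text
time_s: 8.55
eef_pos: [589.4, -358.2, 70.4]
ee_rot: [-0.5, 0.5, -0.499, 0.501]
force: [-2.9, 4.1, 10.0]
grip_width: 0.72
```

Request:
drive_tool([
  [0, 0, 0],
  [0, 0, 0],
  [0, 0, 0],
  [0, 0, 0],
  [0, 0, 0],
  [0, 0, 0],
  [0, -0.007, 0],
  [0, -0.015, 0],
  [0, -0.02, 0],
  [0, -0.02, 0],
  [0, -0.03, 0],
  [0, -0.03, 0],
  [0, -0.03, 0],
  [0, 0, 0],
  [0, 0, 0],
], gripper=[0, 0, 0, 0, 0, 0, 0, 0, 0, 0, 0, 0, 0, 0, 0], turn=[0, 0, 0, 0, 0, 0, 0, 0, 0, 0, 0, 0, 0, 0, 0])

```text
time_s: 9.8
eef_pos: [589.3, -358.5, 222.6]
ee_rot: [-0.5, 0.5, -0.499, 0.501]
force: [0.6, 0.2, -1.9]
grip_width: 1.0
```

```bash
python3 - <<'E'
from h import *
st();p,d,X=wtop((589,-358));cv2.imwrite("pics/w4.png",p[:,:,::-1]);st()
E
```

```text
9.8 pos [ 589.3 -358.5  222.6] j [-0.72  0.7   0.92  0.    1.52  0.85] F [ 0.58  0.17 -1.85] w 1.0 x [-0.    -1.     0.003] z [ 1.    -0.     0.003] T [ 0.01 -0.01  0.03]
top ((588.0156860351562, -355.6746826171875), 31.011430740356445) 5464 113.2
9.85 pos [ 588.8 -358.2  220.6] j [-0.72  0.7   0.92  0.    1.52  0.85] F [ 0.61  0.74 -0.55] w 0.998 x [-0. -1.  0.] z [ 1. -0.  0.] T [-0.01  0.    0.03]
```

View pics/w4.png

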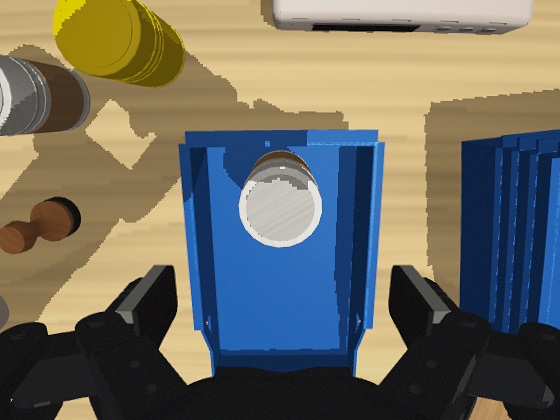

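The full tin stands upright in the bin, with its top at z=113. Next is the tin at (673,-137).

Request:
drive_tool([
  [-0.0221, 0, 0.0084],
  [-0.0221, 0, 0.0084],
  [-0.0221, 0, 0.0084],
  [-0.0221, 0, 0.0084],
  [-0.0221, 0, 0.0084],
  [-0.0221, 0, 0.0084],
  [-0.0221, 0, 0.0084],
  [-0.0221, 0, 0.0084],
  [-0.0221, 0, 0.0084],
  [-0.0221, 0, 0.0084],
  [0, 0, 0],
  [0, 0, 0],
], gripper=[0, 0, 0, 0, 0, 0, 0, 0, 0, 0, 0, 0], turn=[0, 0, 0, 0, 0, 0, 0, 0, 0, 0, 0, 0])

```text
time_s: 10.85
eef_pos: [672.7, -136.2, 218.9]
ee_rot: [-0.5, 0.501, -0.5, 0.499]
force: [-1.4, -0.0, -0.7]
grip_width: 0.999
```

```bash
python3 - <<'E'
from h import *
st();p,d,X=wtop((673,-137));cv2.imwrite("pics/w5.png",p[:,:,::-1]);st()
E
```

```text
10.85 pos [ 672.7 -136.2  218.9] j [-0.37  0.7   0.93 -0.    1.51  1.2 ] F [-1.38 -0.01 -0.66] w 0.999 x [ 0.002 -1.    -0.001] z [ 1.     0.002 -0.002] T [-0.04 -0.02 -0.02]
top ((671.3550415039062, -135.01795959472656), 30.905298233032227) 5452 110.3
10.9 pos [ 672.5 -137.3  219.1] j [-0.37  0.7   0.93 -0.    1.51  1.2 ] F [ 0.47 -0.08 -0.03] w 0.997 x [ 0. -1. -0.] z [ 1.     0.    -0.002] T [-0.03  0.03 -0.04]
```

View pics/w5.png

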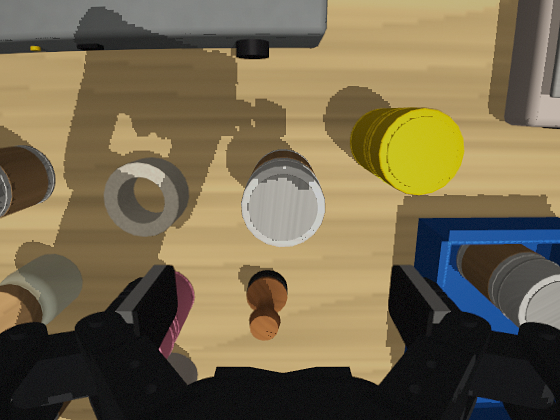

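Request:
drive_tool([
  [0, 0.02, 0],
  [0, 0.02, 0],
  [0, 0.02, 0],
  [0, 0.02, 0],
  [0, 0.02, 0],
  [0, 0.02, 0],
  [0, 0.015, 0],
  [0, 0.012, 0],
  [0, 0.008, 0],
  [0, 0, 0],
  [0, 0, 0],
], gripper=[0, 0, 0, 0, 0, 0, 0, 0, 0, 0, 0], turn=[0, 0, 0, 0, 0, 0, 0, 0, 0, 0, 0])

```text
time_s: 11.82
eef_pos: [672.9, -137.7, 65.6]
ee_rot: [-0.5, 0.5, -0.5, 0.5]
force: [0.9, -0.9, -0.3]
grip_width: 1.003
```

Request:
drive_tool([
  [0, 0, 0],
  [0, 0, 0],
  [0, 0, 0],
  [0, 0, 0],
  [0, 0, 0],
  [0, 0, 0],
  [0, 0, 0],
  [0, 0, 0],
  [0, 0, 0],
], gripper=[1, 1, 1, 1, 1, 1, 1, 1, 1], turn=[0, 0, 0, 0, 0, 0, 0, 0, 0])

```text
time_s: 12.57
eef_pos: [673.4, -137.2, 66.6]
ee_rot: [-0.5, 0.5, -0.499, 0.501]
force: [-0.7, 0.6, 5.5]
grip_width: 0.718
```

Request:
drive_tool([
  [0, -0.004, 0],
  [0, -0.01, 0],
  [0, -0.016, 0],
  [0, -0.02, 0],
  [0, -0.02, 0],
  [0, -0.02, 0],
  [0, -0.02, 0],
  [0, -0.02, 0],
  [0, -0.015, 0],
  [0, -0.01, 0],
  [0, 0, 0],
  [0, 0, 0],
  [0, 0, 0],
  [0, 0, 0],
], gripper=[1, 1, 1, 1, 1, 1, 1, 1, 1, 1, 1, 1, 1, 1], turn=[0, 0, 0, 0, 0, 0, 0, 0, 0, 0, 0, 0, 0, 0])

```text
time_s: 13.73
eef_pos: [672.5, -137.1, 218.9]
ee_rot: [0.5, -0.5, 0.501, -0.499]
force: [-0.0, -0.3, -0.6]
grip_width: 0.722
```

```bash
python3 - <<'E'
from h import *
st()
for i in range(4):
    p,d,X=wcloud();st()
cv2.imwrite("pics/w6.png",p[:,:,::-1])
E
```

```text
13.73 pos [ 672.5 -137.1  218.9] j [-0.37  0.7   0.93 -0.    1.51  1.2 ] F [-0.03 -0.27 -0.59] w 0.722 x [-0.    -1.    -0.001] z [ 1.    -0.    -0.002] T [ 0.06 -0.05  0.01]
13.78 pos [ 672.6 -137.1  219.1] j [-0.37  0.7   0.93  0.    1.51  1.2 ] F [ 0.75  0.2  -1.13] w 0.715 x [-0.    -1.    -0.001] z [ 1.    -0.    -0.002] T [0.02 0.   0.01]
13.83 pos [ 672.6 -137.1  219.3] j [-0.37  0.7   0.93 -0.    1.51  1.2 ] F [-0.45 -0.58 -1.39] w 0.716 x [-0.    -1.    -0.001] z [ 1.    -0.    -0.001] T [-0.03 -0.   -0.02]
13.88 pos [ 672.7 -137.1  219.6] j [-0.37  0.7   0.93 -0.    1.51  1.2 ] F [-0.   -0.26 -1.36] w 0.719 x [-0. -1. -0.] z [ 1.    -0.    -0.001] T [ 0.01 -0.04  0.  ]
13.93 pos [ 672.8 -137.2  219.8] j [-0.37  0.7   0.93 -0.    1.51  1.2 ] F [-0.56  0.08 -0.4 ] w 0.715 x [-0. -1. -0.] z [ 1.    -0.    -0.001] T [-0.09 -0.   -0.01]
```

View pics/w6.png

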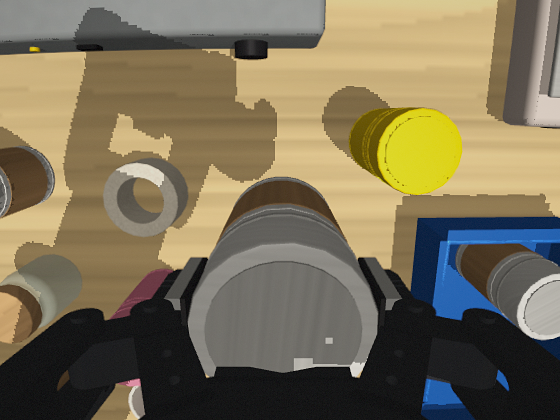

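That's about 1.0 N, so this tin is empty. I'll measure the tray before placing it.

```bash
python3 - <<'E'
from h import *
for n in ("scene","side"):
    d=np.load(n+"_d0.npy");X=cloud(n,d);ok=d>0
    P=X[ok&(X[...,0]>370)&(X[...,0]<670)&(X[...,1]>265)&(X[...,1]<455)&(X[...,2]>13)&(X[...,2]<25)]
    for lab,m,ax in (("R",(P[:,1]<300)&(abs(P[:,0]-520)<90),1),("L",(P[:,1]>420)&(abs(P[:,0]-520)<90),1),("back",(P[:,0]>620)&(abs(P[:,1]-360)<50),0),("front",(P[:,0]<410)&(abs(P[:,1]-360)<50),0)):
        v=P[m];print(n,lab,m.sum(),np.percentile(v[:,ax],[5,50,95]).round(1),"slope",np.polyfit(v[:,1-ax],v[:,ax],1)[0].round(3))
E
```

```text
scene R 138 [272.9 279.2 286.7] slope -0.069
scene L 164 [428.5 435.3 441.5] slope -0.067
scene back 85 [644.4 649.3 653.2] slope 0.054
scene front 81 [388.4 392.8 398.5] slope 0.068
side R 276 [277.6 284.9 290.9] slope -0.073
side L 284 [434.5 440.8 446.6] slope -0.062
side back 158 [640.9 646.  650.9] slope 0.078
side front 137 [386.  390.6 395.5] slope 0.066
```

Request:
drive_tool([
  [-0.0164, 0, -0.0027],
  [-0.027, 0, -0.004],
  [-0.027, 0, -0.004],
  [-0.027, 0, -0.004],
  [-0.027, 0, -0.004],
  [-0.027, 0, -0.004],
  [-0.027, 0, -0.004],
  [-0.027, 0, -0.004],
  [-0.027, 0, -0.004],
  [-0.027, 0, -0.004],
  [-0.027, 0, -0.004],
  [-0.027, 0, -0.004],
  [-0.027, 0, -0.004],
  [-0.027, 0, -0.004],
  [-0.027, 0, -0.004],
  [-0.027, 0, -0.004],
  [-0.027, 0, -0.004],
  [-0.027, 0, -0.004],
  [-0.0164, 0, -0.0027],
  [0, 0, 0],
], gripper=[1, 1, 1, 1, 1, 1, 1, 1, 1, 1, 1, 1, 1, 1, 1, 1, 1, 1, 1, 1], turn=[0, 0, 0, 0, 0, 0, 0, 0, 0, 0, 0, 0, 0, 0, 0, 0, 0, 0, 0, 0])

```text
time_s: 15.6
eef_pos: [598.2, 357.9, 219.7]
ee_rot: [0.501, -0.501, 0.499, -0.499]
force: [1.0, 0.1, -1.6]
grip_width: 0.718
```

```bash
python3 - <<'E'
from h import *
st();p,d,X=wcloud();cv2.imwrite("pics/w7.png",p[:,:,::-1]);st()
E
```

```text
15.6 pos [598.2 357.9 219.7] j [0.37 0.73 0.88 0.   1.53 1.94] F [ 1.01  0.06 -1.58] w 0.718 x [ 0.004 -1.    -0.001] z [ 1.     0.004 -0.001] T [-0.01 -0.01 -0.07]
15.65 pos [598.9 356.  219.8] j [0.37 0.73 0.88 0.   1.53 1.94] F [ 1.11 -0.68 -1.38] w 0.719 x [ 0.002 -1.     0.   ] z [ 1.     0.002 -0.   ] T [-0.02  0.01  0.04]
```

View pics/w7.png

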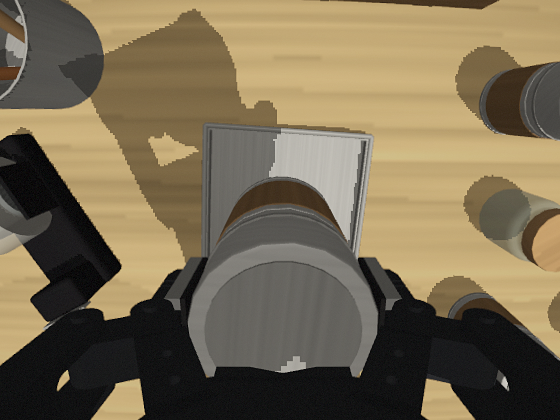

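Request:
drive_tool([
  [0, 0.01, 0],
  [0, 0.02, 0],
  [0, 0.02, 0],
  [0, 0.02, 0],
  [0, 0.02, 0],
  [0, 0.02, 0],
  [0, 0.018, 0],
  [0, 0.012, 0],
  [0, 0.006, 0],
  [0, 0.003, 0],
  [0, 0, 0],
  [0, 0, 0],
], gripper=[1, 1, 1, 1, 1, 1, 1, 1, 1, 1, 1, 1], turn=[0, 0, 0, 0, 0, 0, 0, 0, 0, 0, 0, 0])

```text
time_s: 16.65
eef_pos: [600.0, 354.6, 72.3]
ee_rot: [0.5, -0.499, 0.5, -0.5]
force: [0.1, -0.2, -0.2]
grip_width: 0.713
```

Request:
drive_tool([
  [0, 0.001, 0],
  [0, 0.001, 0],
  [0, 0, 0],
], gripper=[1, 1, 1], turn=[0, 0, 0])

```text
time_s: 16.9
eef_pos: [599.7, 354.7, 69.7]
ee_rot: [0.5, -0.5, 0.5, -0.5]
force: [-0.1, -0.4, -0.0]
grip_width: 0.716
```

Request:
drive_tool([
  [0, 0.001, 0],
  [0, 0, 0],
], gripper=[1, 1], turn=[0, 0])

```text
time_s: 17.07
eef_pos: [599.9, 354.8, 69.6]
ee_rot: [0.5, -0.5, 0.5, -0.5]
force: [-1.6, -0.5, 5.2]
grip_width: 0.718
```

Contact reads about 5 N. Releasing and retreating.

Request:
drive_tool([
  [0, 0, 0],
  [0, 0, 0],
  [0, 0, 0],
  [0, 0, 0],
  [0, 0, 0],
  [0, 0, 0],
  [0, -0.007, 0],
  [0, -0.015, 0],
  [0, -0.02, 0],
  [0, -0.02, 0],
  [0, -0.03, 0],
  [0, -0.03, 0],
  [0, -0.03, 0],
  [0, 0, 0],
  [0, 0, 0],
], gripper=[0, 0, 0, 0, 0, 0, 0, 0, 0, 0, 0, 0, 0, 0, 0], turn=[0, 0, 0, 0, 0, 0, 0, 0, 0, 0, 0, 0, 0, 0, 0])

```text
time_s: 18.32
eef_pos: [600.0, 354.8, 222.7]
ee_rot: [0.501, -0.499, 0.499, -0.501]
force: [-0.1, 0.5, -1.8]
grip_width: 0.999
```

```bash
python3 - <<'E'
from h import *
st();p,d,X=wtop((599,355));cv2.imwrite("pics/w8.png",p[:,:,::-1]);st()
E
```

```text
18.32 pos [600.  354.8 222.7] j [0.37 0.72 0.88 0.   1.53 1.94] F [-0.14  0.5  -1.8 ] w 0.999 x [-0.    -1.    -0.001] z [ 1.    -0.     0.004] T [ 0.03  0.   -0.02]
top ((598.1355590820312, 356.8924865722656), 30.87190055847168) 5449 113.2
18.37 pos [599.5 354.6 220.6] j [0.37 0.72 0.88 0.   1.53 1.94] F [-0.63 -1.1  -0.64] w 1.0 x [-0. -1. -0.] z [ 1. -0.  0.] T [-0.    0.01  0.02]
```

View pics/w8.png

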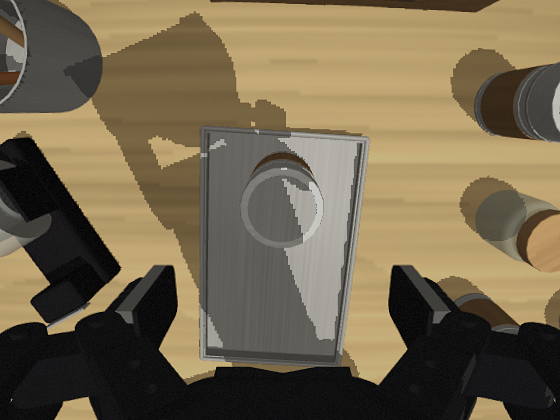

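The empty tin is upright on the tray at its far end (wrist pixel 282,208). Next is the tin at (678,132).

Request:
drive_tool([
  [0.0222, 0, 0.0078],
  [0.0222, 0, 0.0078],
  [0.0222, 0, 0.0078],
  [0.0222, 0, 0.0078],
  [0.0222, 0, 0.0078],
  [0.0222, 0, 0.0078],
  [0.0222, 0, 0.0078],
  [0.0222, 0, 0.0078],
  [0.0222, 0, 0.0078],
  [0.0222, 0, 0.0078],
  [0, 0, 0],
  [0, 0, 0],
], gripper=[0, 0, 0, 0, 0, 0, 0, 0, 0, 0, 0, 0], turn=[0, 0, 0, 0, 0, 0, 0, 0, 0, 0, 0, 0])

```text
time_s: 19.37
eef_pos: [677.3, 131.6, 218.7]
ee_rot: [0.499, -0.5, 0.501, -0.5]
force: [-0.3, 0.2, 0.4]
grip_width: 1.001
```

```bash
python3 - <<'E'
from h import *
st();p,d,X=wtop((678,132));cv2.imwrite("pics/w9.png",p[:,:,::-1]);st()
E
```

```text
19.37 pos [677.3 131.6 218.7] j [0.02 0.71 0.91 0.   1.52 1.6 ] F [-0.33  0.24  0.41] w 1.001 x [-0.002 -1.    -0.   ] z [ 1.    -0.002 -0.003] T [ 0.06  0.01 -0.04]
top ((677.16552734375, 134.2664337158203), 30.819833755493164) 5485 110.2
19.42 pos [677.1 132.7 219.1] j [0.02 0.71 0.91 0.   1.52 1.6 ] F [0.27 1.01 0.49] w 0.999 x [-0.001 -1.    -0.   ] z [ 1.    -0.001 -0.002] T [ 0.01 -0.    0.02]
```

View pics/w9.png

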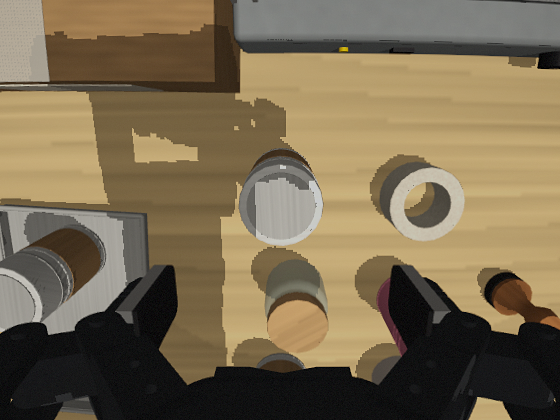

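Request:
drive_tool([
  [0, 0.02, 0],
  [0, 0.02, 0],
  [0, 0.02, 0],
  [0, 0.02, 0],
  [0, 0.02, 0],
  [0, 0.02, 0],
  [0, 0.015, 0],
  [0, 0.012, 0],
  [0, 0.007, 0],
  [0, 0, 0],
  [0, 0, 0],
], gripper=[0, 0, 0, 0, 0, 0, 0, 0, 0, 0, 0], turn=[0, 0, 0, 0, 0, 0, 0, 0, 0, 0, 0])

```text
time_s: 20.33
eef_pos: [677.6, 133.0, 66.7]
ee_rot: [0.5, -0.5, 0.5, -0.5]
force: [0.5, -0.1, 1.6]
grip_width: 0.995
```

Request:
drive_tool([
  [0, 0, 0],
  [0, 0, 0],
  [0, 0, 0],
  [0, 0, 0],
  [0, 0, 0],
  [0, 0, 0],
  [0, 0, 0],
  [0, 0, 0],
  [0, 0, 0],
], gripper=[1, 1, 1, 1, 1, 1, 1, 1, 1], turn=[0, 0, 0, 0, 0, 0, 0, 0, 0])

```text
time_s: 21.08
eef_pos: [678.1, 132.8, 67.6]
ee_rot: [0.501, -0.499, 0.499, -0.501]
force: [-0.2, 1.2, 6.0]
grip_width: 0.719
```

Request:
drive_tool([
  [0, -0.004, 0],
  [0, -0.01, 0],
  [0, -0.016, 0],
  [0, -0.02, 0],
  [0, -0.02, 0],
  [0, -0.02, 0],
  [0, -0.02, 0],
  [0, -0.02, 0],
  [0, -0.015, 0],
  [0, -0.01, 0],
  [0, 0, 0],
  [0, 0, 0],
  [0, 0, 0],
  [0, 0, 0],
], gripper=[1, 1, 1, 1, 1, 1, 1, 1, 1, 1, 1, 1, 1, 1], turn=[0, 0, 0, 0, 0, 0, 0, 0, 0, 0, 0, 0, 0, 0])

```text
time_s: 22.25
eef_pos: [677.1, 132.6, 219.9]
ee_rot: [0.499, -0.501, 0.501, -0.499]
force: [-0.0, -0.6, -1.8]
grip_width: 0.716
```

```bash
python3 - <<'E'
from h import *
st()
for i in range(4):
    p,d,X=wcloud();st()
cv2.imwrite("pics/w10.png",p[:,:,::-1])
E
```

```text
22.25 pos [677.1 132.6 219.9] j [0.02 0.71 0.91 0.   1.52 1.59] F [-0.   -0.6  -1.77] w 0.716 x [-0. -1.  0.] z [ 1.    -0.    -0.002] T [-0.03  0.03  0.02]
22.3 pos [677.2 132.6 220.1] j [ 0.02  0.71  0.91 -0.    1.52  1.59] F [-0.45 -0.24 -0.36] w 0.711 x [-0. -1.  0.] z [ 1.    -0.    -0.002] T [ 0.03 -0.05 -0.01]
22.35 pos [677.3 132.6 220.3] j [0.02 0.71 0.91 0.   1.52 1.59] F [-0.35 -0.05 -1.4 ] w 0.719 x [-0. -1.  0.] z [ 1.    -0.    -0.002] T [-0.02  0.02 -0.01]
22.4 pos [677.3 132.6 220.6] j [ 0.02  0.71  0.91 -0.    1.52  1.59] F [ 0.09 -0.75 -0.55] w 0.714 x [-0. -1.  0.] z [ 1.    -0.    -0.001] T [-0.04  0.05 -0.01]
22.45 pos [677.4 132.6 220.8] j [0.02 0.71 0.91 0.   1.52 1.59] F [-0.41 -0.57 -0.73] w 0.715 x [-0. -1.  0.] z [ 1.    -0.    -0.001] T [-0.03 -0.02  0.01]
```

View pics/w10.png

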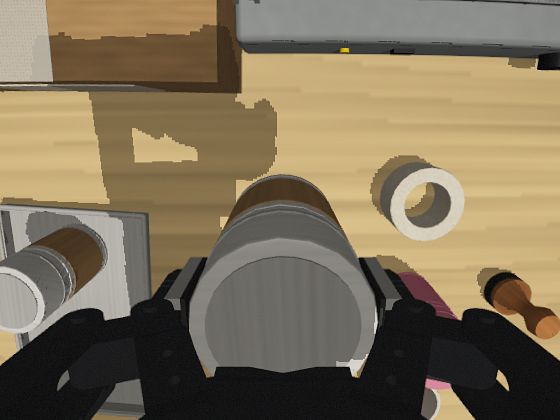

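About 1 N again, so this tin is empty too. It goes to the middle slot of the tray.

Request:
drive_tool([
  [-0.0097, 0, -0.0067],
  [-0.0208, 0, -0.0145],
  [-0.0208, 0, -0.0145],
  [-0.0208, 0, -0.0145],
  [-0.0208, 0, -0.0145],
  [-0.0208, 0, -0.0145],
  [-0.0208, 0, -0.0145],
  [-0.0208, 0, -0.0145],
  [-0.0208, 0, -0.0145],
  [-0.0208, 0, -0.0145],
  [-0.0208, 0, -0.0145],
  [-0.0097, 0, -0.0067],
  [0, 0, 0],
  [0, 0, 0],
], gripper=[1, 1, 1, 1, 1, 1, 1, 1, 1, 1, 1, 1, 1, 1], turn=[0, 0, 0, 0, 0, 0, 0, 0, 0, 0, 0, 0, 0, 0])

```text
time_s: 23.62
eef_pos: [518.9, 360.2, 221.4]
ee_rot: [0.5, -0.5, 0.5, -0.5]
force: [0.3, -0.5, -1.1]
grip_width: 0.718
```

```bash
python3 - <<'E'
from h import *
st();p,d,X=wcloud();cv2.imwrite("pics/w11.png",p[:,:,::-1]);st()
E
```

```text
23.62 pos [518.9 360.2 221.4] j [ 0.42  0.56  1.16 -0.    1.42  1.99] F [ 0.29 -0.45 -1.14] w 0.718 x [ 0.001 -1.     0.   ] z [1.    0.001 0.   ] T [ 0.06  0.   -0.01]
23.67 pos [519.4 359.5 221.3] j [ 0.42  0.56  1.16 -0.    1.42  1.99] F [-0.38  0.05 -1.51] w 0.717 x [-0. -1.  0.] z [ 1. -0.  0.] T [ 0.02 -0.02  0.02]
```

View pics/w11.png

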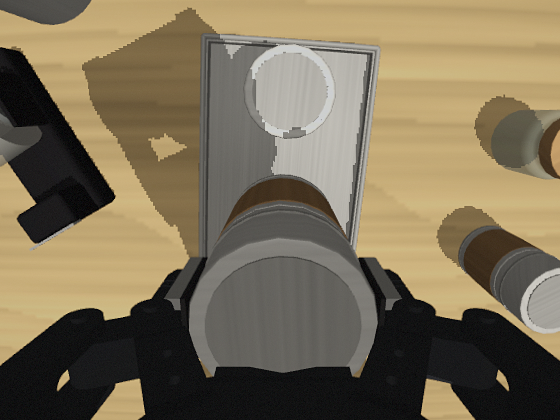

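Request:
drive_tool([
  [0, 0.01, 0],
  [0, 0.02, 0],
  [0, 0.02, 0],
  [0, 0.02, 0],
  [0, 0.02, 0],
  [0, 0.02, 0],
  [0, 0.018, 0],
  [0, 0.012, 0],
  [0, 0.006, 0],
  [0, 0.003, 0],
  [0, 0, 0],
  [0, 0, 0],
], gripper=[1, 1, 1, 1, 1, 1, 1, 1, 1, 1, 1, 1], turn=[0, 0, 0, 0, 0, 0, 0, 0, 0, 0, 0, 0])

```text
time_s: 24.67
eef_pos: [519.6, 360.1, 73.1]
ee_rot: [0.5, -0.499, 0.5, -0.5]
force: [-0.1, -0.3, -1.4]
grip_width: 0.716
```

Request:
drive_tool([
  [0, 0.001, 0],
  [0, 0.001, 0],
  [0, 0, 0],
], gripper=[1, 1, 1], turn=[0, 0, 0])

```text
time_s: 24.92
eef_pos: [519.3, 360.2, 70.7]
ee_rot: [0.5, -0.5, 0.5, -0.5]
force: [0.7, 0.2, -0.2]
grip_width: 0.719
```

Request:
drive_tool([
  [0, 0.001, 0],
  [0, 0, 0],
], gripper=[1, 1], turn=[0, 0])

```text
time_s: 25.08
eef_pos: [519.4, 360.2, 70.6]
ee_rot: [0.5, -0.5, 0.5, -0.5]
force: [-1.6, -0.2, 5.2]
grip_width: 0.714
```

Request:
drive_tool([
  [0, 0, 0],
  [0, 0, 0],
  [0, 0, 0],
  [0, 0, 0],
  [0, 0, 0],
  [0, 0, 0],
  [0, -0.007, 0],
  [0, -0.015, 0],
  [0, -0.02, 0],
  [0, -0.02, 0],
  [0, -0.03, 0],
  [0, -0.03, 0],
  [0, -0.03, 0],
  [0, 0, 0],
  [0, 0, 0],
], gripper=[0, 0, 0, 0, 0, 0, 0, 0, 0, 0, 0, 0, 0, 0, 0], turn=[0, 0, 0, 0, 0, 0, 0, 0, 0, 0, 0, 0, 0, 0, 0])

```text
time_s: 26.33
eef_pos: [519.6, 360.2, 223.3]
ee_rot: [0.501, -0.499, 0.5, -0.5]
force: [0.3, 0.7, 0.2]
grip_width: 1.004
```

```bash
python3 - <<'E'
from h import *
st();p,d,X=wtop((519,360));cv2.imwrite("pics/w12.png",p[:,:,::-1]);st()
E
```

```text
26.33 pos [519.6 360.2 223.3] j [0.42 0.56 1.15 0.   1.42 1.99] F [0.29 0.65 0.23] w 1.004 x [-0.    -1.    -0.002] z [ 1.    -0.     0.003] T [ 0.01 -0.01  0.01]
top ((518.5757446289062, 361.7432861328125), 31.094453811645508) 5440 113.2
26.38 pos [519.  360.  221.4] j [ 0.42  0.56  1.16 -0.    1.42  1.99] F [ 0.03 -0.95 -0.57] w 1.003 x [-0. -1. -0.] z [ 1. -0.  0.] T [-0.    0.03 -0.03]
```

View pics/w12.png

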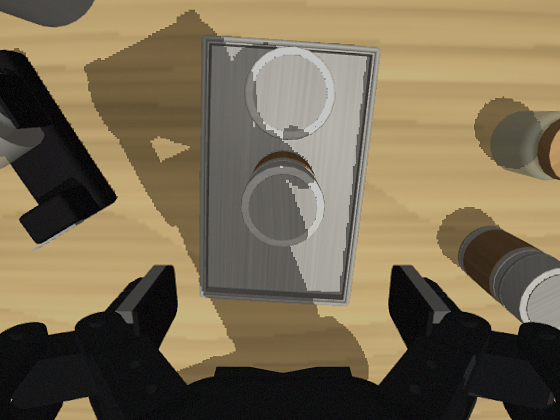

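Request:
drive_tool([
  [0.0226, 0, -0.0081],
  [0.0226, 0, -0.0081],
  [0.0226, 0, -0.0081],
  [0.0226, 0, -0.0081],
  [0.0226, 0, -0.0081],
  [0.0226, 0, -0.0081],
  [0.0226, 0, -0.0081],
  [0.0226, 0, -0.0081],
  [0.0226, 0, -0.0081],
  [0.0226, 0, -0.0081],
  [0, 0, 0],
  [0, 0, 0],
], gripper=[0, 0, 0, 0, 0, 0, 0, 0, 0, 0, 0, 0], turn=[0, 0, 0, 0, 0, 0, 0, 0, 0, 0, 0, 0])

```text
time_s: 27.38
eef_pos: [437.6, 133.5, 220.6]
ee_rot: [0.499, -0.5, 0.501, -0.5]
force: [0.1, -0.1, -0.4]
grip_width: 1.002
```

```bash
python3 - <<'E'
from h import *
st();p,d,X=wtop((438,133.5));cv2.imwrite("pics/w13.png",p[:,:,::-1]);st()
E
```

```text
27.38 pos [437.6 133.5 220.6] j [0.04 0.17 1.7  0.   1.26 1.61] F [ 0.06 -0.14 -0.38] w 1.002 x [-0.002 -1.    -0.   ] z [ 1.    -0.002 -0.002] T [ 0.05 -0.04 -0.06]
top ((437.3299255371094, 136.12208557128906), 31.02277946472168) 5403 110.2
27.43 pos [437.9 134.1 220.6] j [0.04 0.17 1.7  0.   1.26 1.61] F [0.54 0.19 0.64] w 1.005 x [-0.001 -1.    -0.   ] z [ 1.    -0.001 -0.001] T [ 0.03 -0.06 -0.06]
```

View pics/w13.png

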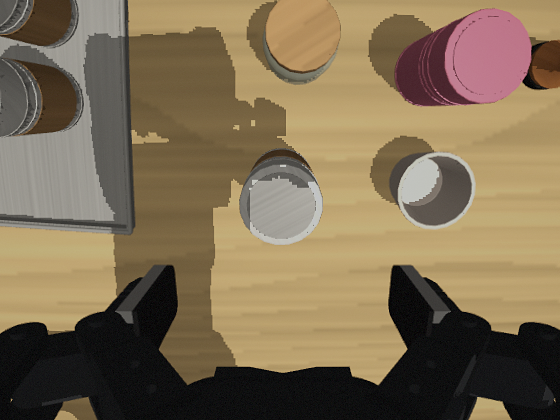

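Both empty tins stand upright on the tray, and the last tin is centred at (282,208). Descending, gripping and lifting.

Request:
drive_tool([
  [0, 0.02, 0],
  [0, 0.02, 0],
  [0, 0.02, 0],
  [0, 0.02, 0],
  [0, 0.02, 0],
  [0, 0.02, 0],
  [0, 0.015, 0],
  [0, 0.012, 0],
  [0, 0.008, 0],
  [0, 0, 0],
  [0, 0, 0],
], gripper=[0, 0, 0, 0, 0, 0, 0, 0, 0, 0, 0], turn=[0, 0, 0, 0, 0, 0, 0, 0, 0, 0, 0])

```text
time_s: 28.35
eef_pos: [438.1, 134.5, 66.2]
ee_rot: [-0.5, 0.5, -0.5, 0.5]
force: [0.4, 0.7, 0.1]
grip_width: 1.0
```

Request:
drive_tool([
  [0, 0, 0],
  [0, 0, 0],
  [0, 0, 0],
  [0, 0, 0],
  [0, 0, 0],
  [0, 0, 0],
  [0, 0, 0],
  [0, 0, 0],
  [0, 0, 0],
], gripper=[1, 1, 1, 1, 1, 1, 1, 1, 1], turn=[0, 0, 0, 0, 0, 0, 0, 0, 0])

```text
time_s: 29.1
eef_pos: [438.6, 134.3, 67.2]
ee_rot: [0.501, -0.499, 0.5, -0.5]
force: [-0.7, 1.9, 6.0]
grip_width: 0.719
```

Request:
drive_tool([
  [0, -0.004, 0],
  [0, -0.01, 0],
  [0, -0.016, 0],
  [0, -0.02, 0],
  [0, -0.02, 0],
  [0, -0.02, 0],
  [0, -0.02, 0],
  [0, -0.02, 0],
  [0, -0.015, 0],
  [0, -0.01, 0],
  [0, 0, 0],
  [0, 0, 0],
  [0, 0, 0],
  [0, 0, 0],
], gripper=[1, 1, 1, 1, 1, 1, 1, 1, 1, 1, 1, 1, 1, 1], turn=[0, 0, 0, 0, 0, 0, 0, 0, 0, 0, 0, 0, 0, 0])

```text
time_s: 30.27
eef_pos: [437.6, 134.0, 220.3]
ee_rot: [0.499, -0.5, 0.501, -0.5]
force: [-0.2, -0.8, -3.9]
grip_width: 0.716
```

```bash
python3 - <<'E'
from h import *
st()
for i in range(4):
    p,d,X=wcloud();st()
cv2.imwrite("pics/w14.png",p[:,:,::-1])
E
```

```text
30.27 pos [437.6 134.  220.3] j [ 0.04  0.17  1.7  -0.    1.26  1.61] F [-0.22 -0.85 -3.89] w 0.716 x [-0. -1.  0.] z [ 1.    -0.    -0.002] T [ 0.02 -0.    0.03]
30.32 pos [437.7 134.  220.5] j [ 0.04  0.17  1.7  -0.    1.26  1.61] F [-0.27 -0.17 -3.33] w 0.714 x [-0. -1.  0.] z [ 1.    -0.    -0.002] T [-0.04 -0.03 -0.01]
30.37 pos [437.8 134.  220.6] j [ 0.04  0.17  1.7  -0.    1.26  1.61] F [ 0.68  0.42 -4.02] w 0.716 x [-0. -1.  0.] z [ 1.    -0.    -0.001] T [-0.01 -0.    0.03]
30.42 pos [437.9 134.  220.7] j [ 0.04  0.17  1.7  -0.    1.26  1.61] F [-0.27  0.07 -3.31] w 0.713 x [-0. -1.  0.] z [ 1.    -0.    -0.001] T [ 0.01  0.03 -0.02]
30.47 pos [437.9 134.  220.9] j [0.04 0.17 1.7  0.   1.26 1.61] F [ 0.63  0.18 -2.85] w 0.716 x [-0. -1.  0.] z [ 1.    -0.    -0.001] T [-0.01 -0.04  0.03]
```

View pics/w14.png

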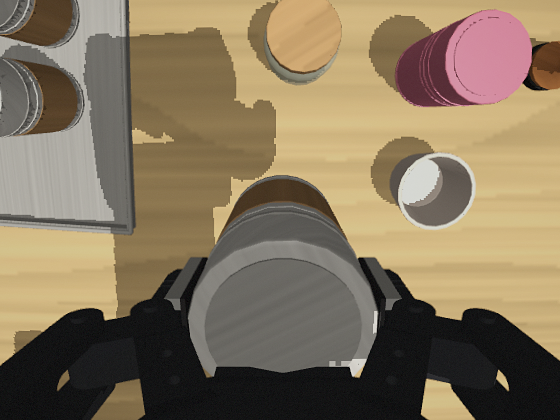

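About 3.4 N, so this tin is full. It goes to the middle slot of the bin.

Request:
drive_tool([
  [0.017, 0, 0.0022],
  [0.027, 0, 0.0039],
  [0.027, 0, 0.0039],
  [0.027, 0, 0.0039],
  [0.027, 0, 0.0039],
  [0.027, 0, 0.0039],
  [0.027, 0, 0.0039],
  [0.027, 0, 0.0039],
  [0.027, 0, 0.0039],
  [0.027, 0, 0.0039],
  [0.027, 0, 0.0039],
  [0.027, 0, 0.0039],
  [0.027, 0, 0.0039],
  [0.027, 0, 0.0039],
  [0.027, 0, 0.0039],
  [0.027, 0, 0.0039],
  [0.027, 0, 0.0039],
  [0.027, 0, 0.0039],
  [0.017, 0, 0.0022],
  [0, 0, 0],
], gripper=[1, 1, 1, 1, 1, 1, 1, 1, 1, 1, 1, 1, 1, 1, 1, 1, 1, 1, 1, 1], turn=[0, 0, 0, 0, 0, 0, 0, 0, 0, 0, 0, 0, 0, 0, 0, 0, 0, 0, 0, 0])

```text
time_s: 32.13
eef_pos: [508.3, -362.1, 220.0]
ee_rot: [0.499, -0.5, 0.501, -0.501]
force: [-0.0, -0.4, -4.0]
grip_width: 0.717
```

```bash
python3 - <<'E'
from h import *
st();p,d,X=wcloud();cv2.imwrite("pics/w15.png",p[:,:,::-1]);st()
E
```

```text
32.13 pos [ 508.3 -362.1  220. ] j [-0.81  0.54  1.19 -0.    1.41  0.77] F [-0.03 -0.45 -4.04] w 0.717 x [-0.003 -1.     0.   ] z [ 1.    -0.003 -0.001] T [ 0.01 -0.    0.01]
32.18 pos [ 508.4 -360.2  220.2] j [-0.8   0.54  1.19 -0.    1.41  0.77] F [ 0.57 -0.06 -3.5 ] w 0.713 x [-0.002 -1.    -0.001] z [ 1.    -0.002 -0.001] T [0.03 0.01 0.04]
```

View pics/w15.png

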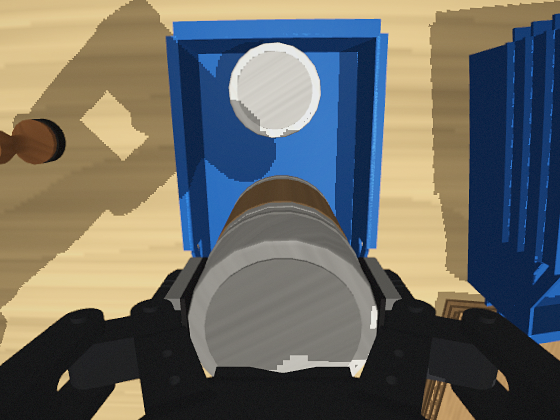

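Request:
drive_tool([
  [0, 0.01, 0],
  [0, 0.02, 0],
  [0, 0.02, 0],
  [0, 0.02, 0],
  [0, 0.02, 0],
  [0, 0.02, 0],
  [0, 0.018, 0],
  [0, 0.012, 0],
  [0, 0.006, 0],
  [0, 0.003, 0],
  [0, 0, 0],
  [0, 0, 0],
], gripper=[1, 1, 1, 1, 1, 1, 1, 1, 1, 1, 1, 1], turn=[0, 0, 0, 0, 0, 0, 0, 0, 0, 0, 0, 0])

```text
time_s: 33.18
eef_pos: [509.1, -359.2, 73.2]
ee_rot: [-0.5, 0.5, -0.499, 0.501]
force: [0.5, -0.5, -3.7]
grip_width: 0.72
```

Request:
drive_tool([
  [0, 0.001, 0],
  [0, 0.001, 0],
  [0, 0, 0],
], gripper=[1, 1, 1], turn=[0, 0, 0])

```text
time_s: 33.43
eef_pos: [508.8, -359.0, 70.5]
ee_rot: [-0.5, 0.5, -0.5, 0.5]
force: [-0.5, -0.8, -3.9]
grip_width: 0.714
```

Request:
drive_tool([
  [0, 0.001, 0],
  [0, 0, 0],
], gripper=[1, 1], turn=[0, 0])

```text
time_s: 33.6
eef_pos: [509.0, -359.1, 70.2]
ee_rot: [-0.5, 0.5, -0.5, 0.5]
force: [-2.1, 2.1, 2.9]
grip_width: 0.72
```

Contact. Releasing and retreating, clear of everything.

Request:
drive_tool([
  [0, 0, 0],
  [0, 0, 0],
  [0, 0, 0],
  [0, 0, 0],
  [0, 0, 0],
  [0, 0, 0],
  [0, -0.007, 0],
  [0, -0.015, 0],
  [0, -0.02, 0],
  [0, -0.02, 0],
  [0, -0.03, 0],
  [0, -0.03, 0],
  [0, -0.03, 0],
  [0, 0, 0],
  [0, 0, 0],
], gripper=[0, 0, 0, 0, 0, 0, 0, 0, 0, 0, 0, 0, 0, 0, 0], turn=[0, 0, 0, 0, 0, 0, 0, 0, 0, 0, 0, 0, 0, 0, 0])

```text
time_s: 34.85
eef_pos: [509.1, -359.3, 223.3]
ee_rot: [-0.5, 0.5, -0.499, 0.501]
force: [0.1, -0.1, -0.5]
grip_width: 0.999
```

```bash
python3 - <<'E'
from h import *
st();p,d,X=wtop((509,-359));cv2.imwrite("pics/w16.png",p[:,:,::-1])
for n in("scene","side"):
    p,d=ctrl.capture(n);cv2.imwrite(f"pics/{n}1.png",p[:,:,::-1])
    V=np.linalg.inv(ctrl.camera_params(n)["view"])
    for q in("tin_a","cup","label_roll","jar","stamp"):
        for r in ctrl.pinpoint(n,q):
            print(n,q,round(r["score"],2),(V@np.append(r["centre"],1))[:3].round())
st()
E
```

```text
34.85 pos [ 509.1 -359.3  223.3] j [-0.8   0.54  1.19  0.    1.41  0.77] F [ 0.09 -0.09 -0.5 ] w 0.999 x [-0.    -1.     0.003] z [ 1.    -0.     0.003] T [ 0.01 -0.01  0.01]
top ((507.671875, -357.1741638183594), 30.95919418334961) 5424 113.2
scene tin_a 0.89 [544.  -9.   2.]
scene tin_a 0.86 [ 590. -361.    2.]
scene tin_a 0.78 [597. 355.   2.]
scene tin_a 0.7 [ 715. -233.   -2.]
scene tin_a 0.65 [517. 357.   5.]
scene tin_a 0.57 [ 507. -362.    2.]
scene cup 0.69 [438.  -6.   1.]
scene label_roll 0.94 [663.  -4.  -1.]
scene label_roll 0.26 [ 549. -118.   -1.]
scene jar 0.64 [557. 115.  -1.]
scene jar 0.3 [520. 358.   6.]
scene stamp 0.92 [ 551. -121.   -0.]
side tin_a 0.79 [516. 360.   7.]
side tin_a 0.72 [ 589. -358.    4.]
side tin_a 0.71 [539.  -7.   1.]
side tin_a 0.65 [599. 356.   1.]
side tin_a 0.64 [ 504. -356.   10.]
side tin_a 0.58 [ 710. -237.    3.]
side cup 0.63 [435.  -9.   5.]
side cup 0.31 [601. 357.   4.]
side label_roll 0.73 [661.  -8.   4.]
side jar 0.68 [600. 357.  -1.]
side jar 0.62 [560. 120.   3.]
side stamp 0.55 [ 590. -357.    5.]
side stamp 0.52 [ 547. -121.    0.]
35.5 pos [ 508.7 -358.9  221.2] j [-0.8   0.54  1.19  0.    1.41  0.77] F [ 0.22 -0.01  1.11] w 1.004 x [-0. -1. -0.] z [ 1. -0. -0.] T [-0.03 -0.02  0.02]
```

View pics/w16.png

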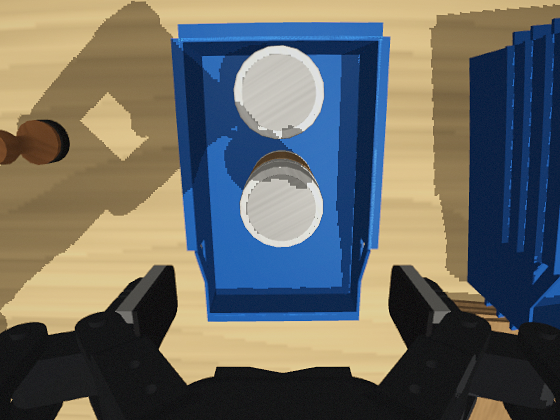

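View pics/side1.png

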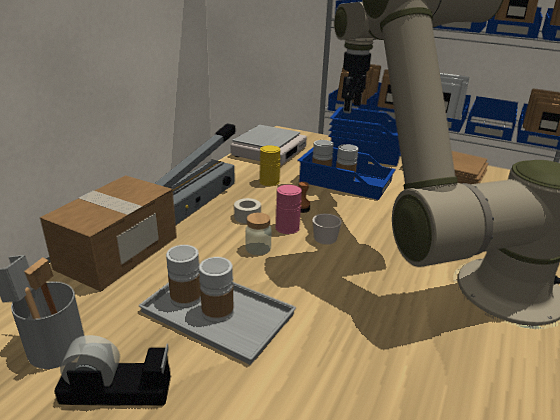

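View pics/scene1.png

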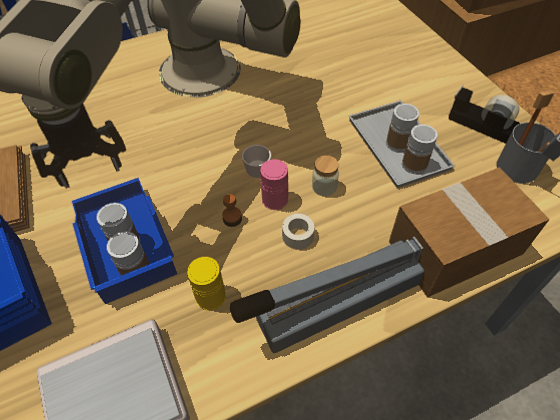

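All four tins stand upright where they belong: two in the bin (scene 113,218 and 125,250) and two on the tray (403,125 and 420,147). The bystanders haven't moved and the gripper is clear, so I'm handing in.

```bash
python3 -c "
from rig import ctrl
print(ctrl.finish_job())"
```

```text
the job is handed in; nothing more can be done
None
```

I lifted and weighed all four tins and sorted them by weight, and the job is handed in at about 35.5 s of the 72 s allowed.

| Tin picked up at (mm) | Weight felt | Result | Placed at (mm) |
|---|---|---|---|
| (446, -126) | about 3.3 N | full | bin, far slot (589, -358) |
| (438, 134) | about 3.4 N | full | bin, middle slot (509, -359) |
| (673, -137) | about 1.0 N | empty | tray, far slot (600, 355) |
| (678, 132) | about 1.0 N | empty | tray, middle slot (519, 360) |

- **Placing:** each tin was lowered in 1 mm steps until it touched, and the largest contact reading was about 10 N. After release, every lid measured 113 mm high, which is right for a tin standing upright on the 3 mm floor.
- **Other things on the bench:** the cup, label roll, jar, stamp and the pink and yellow tins are within about 4 mm of where they started, which is as close as the detectors can tell.
- **Disagreements:** the networks gave a few false reports of a cup, jar, stamp or label roll at the tins or another bystander. Some had low scores, but the side view called one tray tin a jar at 0.68 and one bin tin a stamp at 0.52. The pictures show tins in both places. No check failed.

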